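# Load the analyser carrier in queue order

### The job

The four closed sample containers wait in a queue in the row of grey stands, the front of the queue being the end nearest the empty steel carrier. Move all four into the carrier, one to a pocket and in queue order: the front one into the pocket beside the carrier's grip tab, the next one into the pocket after it, and so on, the last one farthest from the tab. Keep every container upright all the time, set it down rather than drop it, and leave each one standing on the floor of its pocket.

Things in the scene. Friction and masses are not known exactly. Their poses are not given: they have to be found in the camera images.
- slim_vial: Slim vial: round body 26 mm across up to 66 mm, above it a cap 28 mm across, 86 mm tall in all, about 50 g. Origin at the centre of its underside, z up. White plastic, blue cap, closed; stands loose and upright in stand_a at the start. Can be gripped on the body, about 50 mm above its underside.
- squat_pot: Squat specimen pot: round, 35 mm across, 62 mm tall with its wide flat cap (36 mm across, the top 16 mm), about 60 g. Origin at the centre of its underside, z up. White plastic, blue cap, closed; stands loose and upright in stand_b at the start. Can be gripped about 42 mm above its underside.
- square_bottle: Square bottle: body 31 x 31 mm and 58 mm tall, sides along its x and y, with a narrow round cap (23 mm across) on top, 78 mm tall in all, about 70 g. Origin at the centre of its underside, z up. White plastic, blue cap, closed; stands loose and upright in stand_c at the start, turned up to 0.25 rad relative to it. Can be gripped across two flat sides, about 42 mm above its underside.
- dropper_bottle: Dropper bottle: round body 32 mm across up to 52 mm, sloping shoulder, pointed dropper cap (20 mm across at its foot) up to 84 mm, about 60 g. Origin at the centre of its underside, z up. White plastic, blue cap, closed; stands loose and upright in stand_d at the start. Can be gripped on the body, about 40 mm above its underside.
- stand_a: Single-place stand, grey plastic, fixed: an open-topped square cup 60 x 54 x 18 mm (x, y, z), pocket 50 x 48 mm, floor 4 mm thick, on a 6 mm white base strip. Four such stands touch in one straight row along their common y axis, 55 mm apart. Origin at the centre of its underside. At the start slim_vial stands in it. The four stands come in any order along the row; nothing needs to be put back here.
- stand_b: Single-place stand, grey plastic, fixed: an open-topped square cup 60 x 54 x 18 mm (x, y, z), pocket 50 x 48 mm, floor 4 mm thick, on a 6 mm white base strip. Four such stands touch in one straight row along their common y axis, 55 mm apart. Origin at the centre of its underside. At the start squat_pot stands in it. The four stands come in any order along the row; nothing needs to be put back here.
- stand_c: Single-place stand, grey plastic, fixed: an open-topped square cup 60 x 54 x 18 mm (x, y, z), pocket 50 x 48 mm, floor 4 mm thick, on a 6 mm white base strip. Four such stands touch in one straight row along their common y axis, 55 mm apart. Origin at the centre of its underside. At the start square_bottle stands in it. The four stands come in any order along the row; nothing needs to be put back here.
- stand_d: Single-place stand, grey plastic, fixed: an open-topped square cup 60 x 54 x 18 mm (x, y, z), pocket 50 x 48 mm, floor 4 mm thick, on a 6 mm white base strip. Four such stands touch in one straight row along their common y axis, 55 mm apart. Origin at the centre of its underside. At the start dropper_bottle stands in it. The four stands come in any order along the row; nothing needs to be put back here.
- carrier: The carrier to fill: dark steel tray, fixed, 60 x 225 x 24 mm (x, y, z), origin at the centre of its underside. Four open square pockets, each 50 x 50 mm, in a row along its y axis; their centres lie at x = 0, y = -82.5, -27.5, 27.5 and 82.5 mm; pocket floors 10 mm above the underside, walls 5 mm thick, rims at 24 mm. Empty at the start. It stands beside the row of stands, to the left or to the right of it as the case may be, its y axis roughly in line with that row.
- tab: The carrier's grip tab: an upright bright aluminium loop handle 60 x 30 x 55 mm, fixed at one end of the carrier, 130 mm from the carrier's centre along its +y or its -y (either can occur). The other end has only a flat dark cap 10 mm high. Origin at the centre of its underside. It need not be touched.

How it is judged:
At the end, for the whole second after the job is handed in: All four containers stand released and at rest on the floors of the carrier's pockets, one in each, within 15 mm of the row's middle line and upright within 0.12 rad; counted from the tab they come in the order in which their stands come counted from the carrier (x of slim_vial in the frame of carrier between -0.015 and 0.015 m and z of slim_vial in the frame of carrier between 0.005 and 0.016 m and angle between each of slim_vial, squat_pot, square_bottle, dropper_bottle's own z axis and vertical below 0.12 rad and linear speed of each of slim_vial, squat_pot, square_bottle, dropper_bottle below 0.02 m/s and y of slim_vial in the frame of carrier between -0.0975 and 0.0975 m and x of squat_pot in the frame of carrier between -0.015 and 0.015 m and z of squat_pot in the frame of carrier between 0.005 and 0.016 m and y of squat_pot in the frame of carrier between -0.0975 and 0.0975 m and x of square_bottle in the frame of carrier between -0.015 and 0.015 m and z of square_bottle in the frame of carrier between 0.005 and 0.016 m and y of square_bottle in the frame of carrier between -0.0975 and 0.0975 m and x of dropper_bottle in the frame of carrier between -0.015 and 0.015 m and z of dropper_bottle in the frame of carrier between 0.005 and 0.016 m and y of dropper_bottle in the frame of carrier between -0.0975 and 0.0975 m and ((((y of carrier in the frame of stand_b above 0 m and y of stand_b in the frame of stand_a above 0 m) or (y of carrier in the frame of stand_b below 0 m and y of stand_b in the frame of stand_a below 0 m)) and ((horizontal distance between squat_pot and tab below 0.075 m and horizontal distance between slim_vial and tab above 0.075 m) or (horizontal distance between squat_pot and tab below 0.13 m and horizontal distance between slim_vial and tab above 0.13 m) or (horizontal distance between squat_pot and tab below 0.185 m and horizontal distance between slim_vial and tab above 0.185 m))) or (((y of carrier in the frame of stand_a above 0 m and y of stand_a in the frame of stand_b above 0 m) or (y of carrier in the frame of stand_a below 0 m and y of stand_a in the frame of stand_b below 0 m)) and ((horizontal distance between slim_vial and tab below 0.075 m and horizontal distance between squat_pot and tab above 0.075 m) or (horizontal distance between slim_vial and tab below 0.13 m and horizontal distance between squat_pot and tab above 0.13 m) or (horizontal distance between slim_vial and tab below 0.185 m and horizontal distance between squat_pot and tab above 0.185 m)))) and ((((y of carrier in the frame of stand_c above 0 m and y of stand_c in the frame of stand_a above 0 m) or (y of carrier in the frame of stand_c below 0 m and y of stand_c in the frame of stand_a below 0 m)) and ((horizontal distance between square_bottle and tab below 0.075 m and horizontal distance between slim_vial and tab above 0.075 m) or (horizontal distance between square_bottle and tab below 0.13 m and horizontal distance between slim_vial and tab above 0.13 m) or (horizontal distance between square_bottle and tab below 0.185 m and horizontal distance between slim_vial and tab above 0.185 m))) or (((y of carrier in the frame of stand_a above 0 m and y of stand_a in the frame of stand_c above 0 m) or (y of carrier in the frame of stand_a below 0 m and y of stand_a in the frame of stand_c below 0 m)) and ((horizontal distance between slim_vial and tab below 0.075 m and horizontal distance between square_bottle and tab above 0.075 m) or (horizontal distance between slim_vial and tab below 0.13 m and horizontal distance between square_bottle and tab above 0.13 m) or (horizontal distance between slim_vial and tab below 0.185 m and horizontal distance between square_bottle and tab above 0.185 m)))) and ((((y of carrier in the frame of stand_c above 0 m and y of stand_c in the frame of stand_b above 0 m) or (y of carrier in the frame of stand_c below 0 m and y of stand_c in the frame of stand_b below 0 m)) and ((horizontal distance between square_bottle and tab below 0.075 m and horizontal distance between squat_pot and tab above 0.075 m) or (horizontal distance between square_bottle and tab below 0.13 m and horizontal distance between squat_pot and tab above 0.13 m) or (horizontal distance between square_bottle and tab below 0.185 m and horizontal distance between squat_pot and tab above 0.185 m))) or (((y of carrier in the frame of stand_b above 0 m and y of stand_b in the frame of stand_c above 0 m) or (y of carrier in the frame of stand_b below 0 m and y of stand_b in the frame of stand_c below 0 m)) and ((horizontal distance between squat_pot and tab below 0.075 m and horizontal distance between square_bottle and tab above 0.075 m) or (horizontal distance between squat_pot and tab below 0.13 m and horizontal distance between square_bottle and tab above 0.13 m) or (horizontal distance between squat_pot and tab below 0.185 m and horizontal distance between square_bottle and tab above 0.185 m)))) and ((((y of carrier in the frame of stand_d above 0 m and y of stand_d in the frame of stand_a above 0 m) or (y of carrier in the frame of stand_d below 0 m and y of stand_d in the frame of stand_a below 0 m)) and ((horizontal distance between dropper_bottle and tab below 0.075 m and horizontal distance between slim_vial and tab above 0.075 m) or (horizontal distance between dropper_bottle and tab below 0.13 m and horizontal distance between slim_vial and tab above 0.13 m) or (horizontal distance between dropper_bottle and tab below 0.185 m and horizontal distance between slim_vial and tab above 0.185 m))) or (((y of carrier in the frame of stand_a above 0 m and y of stand_a in the frame of stand_d above 0 m) or (y of carrier in the frame of stand_a below 0 m and y of stand_a in the frame of stand_d below 0 m)) and ((horizontal distance between slim_vial and tab below 0.075 m and horizontal distance between dropper_bottle and tab above 0.075 m) or (horizontal distance between slim_vial and tab below 0.13 m and horizontal distance between dropper_bottle and tab above 0.13 m) or (horizontal distance between slim_vial and tab below 0.185 m and horizontal distance between dropper_bottle and tab above 0.185 m)))) and ((((y of carrier in the frame of stand_d above 0 m and y of stand_d in the frame of stand_b above 0 m) or (y of carrier in the frame of stand_d below 0 m and y of stand_d in the frame of stand_b below 0 m)) and ((horizontal distance between dropper_bottle and tab below 0.075 m and horizontal distance between squat_pot and tab above 0.075 m) or (horizontal distance between dropper_bottle and tab below 0.13 m and horizontal distance between squat_pot and tab above 0.13 m) or (horizontal distance between dropper_bottle and tab below 0.185 m and horizontal distance between squat_pot and tab above 0.185 m))) or (((y of carrier in the frame of stand_b above 0 m and y of stand_b in the frame of stand_d above 0 m) or (y of carrier in the frame of stand_b below 0 m and y of stand_b in the frame of stand_d below 0 m)) and ((horizontal distance between squat_pot and tab below 0.075 m and horizontal distance between dropper_bottle and tab above 0.075 m) or (horizontal distance between squat_pot and tab below 0.13 m and horizontal distance between dropper_bottle and tab above 0.13 m) or (horizontal distance between squat_pot and tab below 0.185 m and horizontal distance between dropper_bottle and tab above 0.185 m)))) and ((((y of carrier in the frame of stand_d above 0 m and y of stand_d in the frame of stand_c above 0 m) or (y of carrier in the frame of stand_d below 0 m and y of stand_d in the frame of stand_c below 0 m)) and ((horizontal distance between dropper_bottle and tab below 0.075 m and horizontal distance between square_bottle and tab above 0.075 m) or (horizontal distance between dropper_bottle and tab below 0.13 m and horizontal distance between square_bottle and tab above 0.13 m) or (horizontal distance between dropper_bottle and tab below 0.185 m and horizontal distance between square_bottle and tab above 0.185 m))) or (((y of carrier in the frame of stand_c above 0 m and y of stand_c in the frame of stand_d above 0 m) or (y of carrier in the frame of stand_c below 0 m and y of stand_c in the frame of stand_d below 0 m)) and ((horizontal distance between square_bottle and tab below 0.075 m and horizontal distance between dropper_bottle and tab above 0.075 m) or (horizontal distance between square_bottle and tab below 0.13 m and horizontal distance between dropper_bottle and tab above 0.13 m) or (horizontal distance between square_bottle and tab below 0.185 m and horizontal distance between dropper_bottle and tab above 0.185 m))))); the robot touches nothing.
It fails at once if a container was tipped by more than 0.6 rad (angle between any of slim_vial, squat_pot, square_bottle, dropper_bottle's own z axis and vertical above 0.6 rad).
It fails at once if a container was dropped (falling faster than 0.8 m/s, out of the gripper) ((linear speed of slim_vial above 0.8 m/s and contact force between the fingers and slim_vial below 0.05 N) or (linear speed of squat_pot above 0.8 m/s and contact force between the fingers and squat_pot below 0.05 N) or (linear speed of square_bottle above 0.8 m/s and contact force between the fingers and square_bottle below 0.05 N) or (linear speed of dropper_bottle above 0.8 m/s and contact force between the fingers and dropper_bottle below 0.05 N)).
It also fails if it takes over 109 s, if anything falls off the work surface, if the arm or the gripper's body presses on something with over 40 N, if the wrist force passes 120 N, or if a joint passes its speed limit or range.

### The arm

A 6-joint arm with a two-finger parallel gripper is mounted at the origin on the work surface. World frame = base frame: x ahead of the robot, y to its left, z up, the work surface at z = 0. Lengths are in m, angles in rad, forces in N, time in s.
With the tool pointing down it reaches from about 0.375 to 0.825 m from the base axis. Payload 5.5 kg.
Tool frame: the origin (TCP) lies between the finger pads; the fingertips stand 22 mm ahead of it and the grasp point (between the pads) lies 3 mm ahead of it; z points along the fingers, y is the line along which they close (so a half turn about z gives the same grasp; the last joint's range is limited). The gripper opens to 85 mm and grips with 20 to 120 N. Pads are 22 mm wide; open, the fingers measure 114 mm over their backs; the gripper's body (76 mm by 85 mm) begins 54 mm behind the grasp point. The pads swing forward as they close: fully open they stand 13 mm farther back than shut.
Start: joints at [0, 0.314, -0.047, 1.21, 0, 1.571], TCP at [0.6, -0, 0.253] pointing down, gripper open.
Joint ranges: [-2.67, 2.67], [-0.69, 1.73], [-1.03, 1.25], [-2.08, 2.16], [-1.42, 1.45], [-3.14, 3.14]. Speed limits (rad/s): [2.39, 2.39, 3.01, 3.14, 3.14, 3.14].

### API

Orientations are given as a rotation vector (axis times angle).
In Python, from rig import robot gives the robot as it stands.
- The arm moves only by the shell command python3 -m pendant 'ROWS' [OPENING] [FORCE]. ROWS is JSON, a list of rows, each an object with "travel": the shift along the world's x, y, z scaled (see below), a list of three; "delta_rot": the turn, a rotation vector about the world's x, y, z scaled (see below), a list of three. A call has 1 to 12 rows; each row shifts and turns the commanded pose from where the row before left it; what a row does not reach is not made up. The controller multiplies each number of a shift by 0.04 m and each number of a turn by 0.08 rad. A row lasts 1/10 s, in which the tool goes at most 50 mm and 8.59 degrees, less where a joint would pass 70% of its speed; a pose out of reach is approached as far as the arm can. A call with a number of a shift or a turn outside -1 to 1 is refused whole. A call with a gripper value outside its range is refused whole. OPENING is the opening, from -1 (shut) to 1 (fully open), so that 0 is half open, set as the call begins (- or left out, the last holds). The fingers move at their own pace and stop on an object; FORCE is the grip in N (left out, the last holds). Time passes only in rows, so rows that do not move let the fingers close. It gives the time, the measured TCP pose, the force and the opening at its end, in the units of the state.
- robot.get_obs(): the state, without advancing time (a new reading comes with each control period).
- robot.camera(name): name is "scene" or "side" or "wrist"; returns the picture (400x640x3 uint8, red, green, blue); there is no depth.
- robot.camera_params(name): a dict with "mtx" (3x3 intrinsics, pixels), "xyz" and "attitude" of the camera in the world; the wrist camera has in their place "tool_from_camera" (4x4, takes a point from camera to tool coordinates, whose origin is the TCP and whose axes are the flange's). Camera axes: x right, y down, z forward; pixel columns grow to the right and rows downward; lengths in m; the calibration is good to about 2 mm. A picture is of the moment at which its call begins: read the wrist's pose just before it. camera_params takes no time and is no camera call.
- robot.finish_job(): hands the job in, once; it reports no verdict.
The state is a dict: "time_s": time; "joints": joint angles; "qvel": joint speeds; "joint_torque": joint torques, N m; "tool_pos": TCP position; "tool_rot": TCP orientation; "contact_force": force on the tool from outside, world axes, zero at the start; "torque": the same for the moment, N m; "finger_gap": opening from 0.0 (shut) to 1.0 (fully open).
Only numpy, scipy, OpenCV 4.12 (cv2) and the standard library are available. Lean on these libraries where they do the work, as an engineer would, in place of code of your own. Each camera call takes 0.05 s, during which the arm holds its last target. There are 200 camera calls.

## Working session

There is one attempt and no reset: what is moved stays moved. The work goes in short steps, Python scripts to look and compute and a shell command to move; the robot and the scene stay as the last step left them, time stands still between calls to the robot, and variables do not carry over. Pictures are saved under pics/ and viewed, on a budget of 14 in all, crops included, one or two more only if the job needs it, and the job is handed in when it is done.

```bash
ls; mkdir -p pics; python3 - <<'E'
from rig import robot
import cv2,numpy as np
o=robot.get_obs();print(o)
for n in("scene","side","wrist"):
    im=robot.camera(n);cv2.imwrite(f"pics/{n}0.png",im[:,:,::-1]);print(n,robot.camera_params(n))
a=cv2.imread("pics/scene0.png");b=cv2.imread("pics/side0.png")
cv2.imwrite("pics/w0.png",cv2.imread("pics/wrist0.png"))
E
```

```text
pics
{'time_s': 0.0, 'joints': array([-1.23310630e-05,  3.14187900e-01, -4.80621655e-02,  1.21022561e+00,
       -1.10519193e-06,  1.57080802e+00]), 'qvel': array([ 6.99848259e-04,  6.46236531e-04, -1.01427842e-03,  3.71976951e-05,
       -1.50811891e-03,  5.62022821e-04]), 'joint_torque': array([ 1.69644722e-03, -5.39594257e+01,  3.39749372e+01,  1.94567809e-02,
        9.49871333e-05,  6.01428906e-05]), 'tool_pos': array([ 5.99456813e-01, -7.73333352e-06,  2.52464820e-01]), 'tool_rot': array([-2.22062863e+00, -2.22057528e+00,  1.86581407e-03]), 'contact_force': array([ 0.3516373 , -0.22556742,  0.49377537]), 'torque': array([-0.01418034,  0.00643765,  0.0303296 ]), 'finger_gap': 1.0007591229459107}
scene {'mtx': array([[488.88492925,   0.        , 318.94387652],
       [  0.        , 488.88492925, 194.81268816],
       [  0.        ,   0.        ,   1.        ]]), 'xyz': array([ 1.09178403, -0.43732371,  0.75924033]), 'attitude': array([-2.18826674, -1.03559946,  0.4163713 ])}
side {'mtx': array([[431.55536274,   0.        , 313.51130676],
       [  0.        , 431.55536274, 206.18241559],
       [  0.        ,   0.        ,   1.        ]]), 'xyz': array([0.47603338, 0.62886825, 0.70105459]), 'attitude': array([-0.09049625,  2.86917551, -1.16252001])}
wrist {'mtx': array([[277.46749795,   0.        , 315.16770198],
       [  0.        , 277.46749795, 196.62477165],
       [  0.        ,   0.        ,   1.        ]]), 'tool_from_camera': array([[-8.53425089e-04, -9.51361613e-01, -3.08075239e-01,
         7.92934958e-02],
       [ 9.99998633e-01, -3.75632177e-04, -1.61019721e-03,
        -3.88950111e-04],
       [ 1.41615684e-03, -3.08076192e-01,  9.51360633e-01,
        -1.20807911e-01],
       [ 0.00000000e+00,  0.00000000e+00,  0.00000000e+00,
         1.00000000e+00]])}
```

View pics/scene0.png

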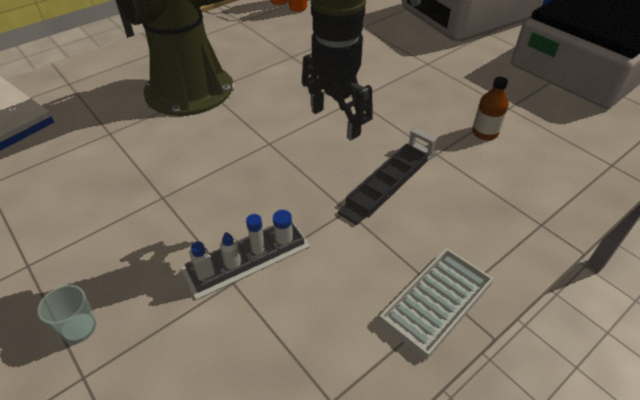

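View pics/side0.png

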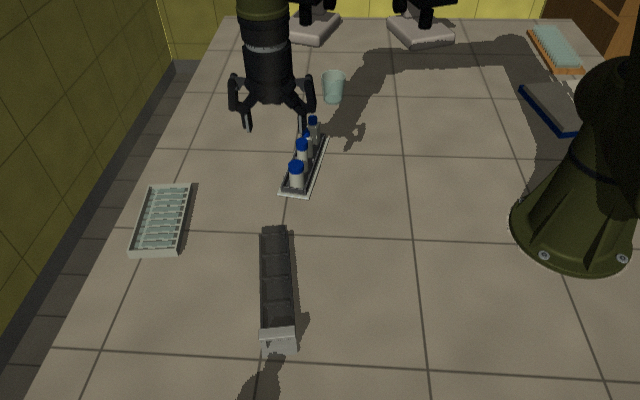

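View pics/wrist0.png

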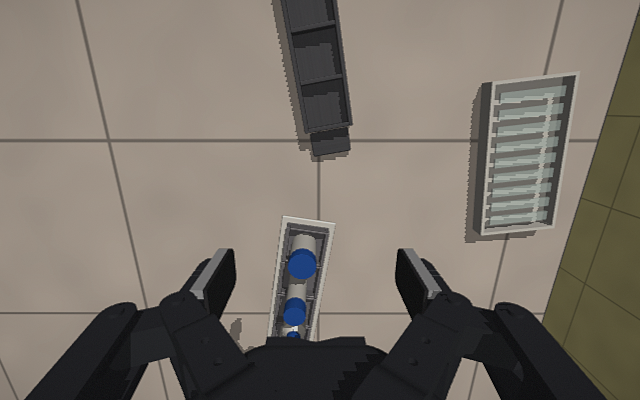

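The scene and side views agree. The row, starting from the carrier end, is squat_pot, slim_vial, dropper_bottle, square_bottle (scene px (283,227), (256,234), (230,250), (202,260)). The carrier lies to +y of the row, with its tab at the far +y end. The wrist view shows the near (capped) end of the carrier at about (330,140).

```bash
cat > h.py <<'E'
import numpy as np,cv2
from rig import robot
from scipy.spatial.transform import Rotation as R
def cam(n,obs=None):
    p=robot.camera_params(n);K=p["mtx"]
    if n=="wrist":
        T=np.array(p["tool_from_camera"]);Rt=R.from_rotvec(obs["tool_rot"]).as_matrix()
        return K,Rt@T[:3,:3],Rt@T[:3,3]+obs["tool_pos"]
    return K,R.from_rotvec(p["attitude"]).as_matrix(),np.array(p["xyz"])
def ray(c,uv):
    K,Rm,t=c;d=Rm@np.linalg.solve(K,[uv[0],uv[1],1.]);return t,d/np.linalg.norm(d)
def plane(c,uv,z):
    t,d=ray(c,uv);return t+d*(z-t[2])/d[2]
def tri(r1,r2):
    A=np.zeros((3,3));b=np.zeros(3)
    for t,d in(r1,r2):
        P=np.eye(3)-np.outer(d,d);A+=P;b+=P@t
    x=np.linalg.solve(A,b);return x,[np.linalg.norm((np.eye(3)-np.outer(d,d))@(x-t)) for t,d in(r1,r2)]
def proj(c,X):
    K,Rm,t=c;p=K@(Rm.T@(np.array(X)-t));return p[:2]/p[2]
def blobs(im,mask,amin=25):
    n,l,s,c=cv2.connectedComponentsWithStats(mask.astype(np.uint8),connectivity=4)
    return [(s[i],c[i],l==i) for i in range(1,n) if s[i][4]>=amin]
def blue(im):
    h=cv2.cvtColor(im,cv2.COLOR_BGR2HSV);return (h[...,0]>105)&(h[...,0]<130)&(h[...,1]>150)&(h[...,2]>50)
E
python3 - <<'E'
from h import *
o=robot.get_obs()
for n in("scene","side","wrist"):
    im=cv2.imread(f"pics/{n}0.png");c=cam(n,o)
    for s,ct,_ in blobs(im,blue(im)):print(n,s,ct.round(1),plane(c,ct,.085).round(3))
    if n!="scene":
        g=im.max(2)<75
        for s,ct,_ in blobs(im,g,300):print(n,'dark',s,ct.round(1),plane(c,ct,.024).round(3))
c=cam("side")
for uv in[(261,228),(288,226),(262,330),(296,326)]:print(plane(c,uv,.02).round(3))
E
```

```text
scene [274 210  17  18 231] [282.3 218.2] [ 0.597 -0.119  0.085]
scene [247 215  14  16 177] [253.8 221.9] [ 0.571 -0.164  0.085]
scene [224 234   8  11  56] [227.  239.7] [ 0.575 -0.224  0.085]
scene [192 243  11  13  91] [196.9 248.6] [ 0.559 -0.274  0.085]
side [296 129  14  22 170] [302.2 141.7] [ 0.571 -0.174  0.085]
side [288 159  16  15 184] [295.3 166.3] [ 0.579 -0.086  0.085]
side dark [    0     0   200   400 47715] [ 70.1 152.8] [ 1.164 -0.182  0.024]
side dark [  227     0   413   279 37758] [484.4 129.4] [ 0.11  -0.328  0.024]
side dark [ 392    0   66   30 1049] [422.5  10.9] [ 0.19  -1.094  0.024]
side dark [ 541    0   78   57 2053] [584.5  19.6] [-0.388 -1.028  0.024]
side dark [176 183  23  73 560] [186.7 218.1] [0.805 0.024 0.024]
side dark [ 259  224   51  127 4028] [279.5 281.3] [0.585 0.173 0.024]
side dark [ 237  352   49   48 1294] [264.  380.7] [0.586 0.36  0.024]
wrist [288 249  28  30 681] [301.7 263.8] [ 0.582 -0.098  0.085]
wrist [283 298  23  28 506] [294.2 311.6] [ 0.572 -0.167  0.085]
wrist [287 331  13   7  58] [292.9 334.4] [ 0.569 -0.203  0.085]
wrist dark [ 280    0   72  162 7745] [318.9  72.7] [0.603 0.117 0.024]
wrist dark [566   7  74 239 396] [606.2 120.3] [0.951 0.063 0.024]
wrist dark [ 536   76   39  149 1173] [559.  146.6] [0.903 0.032 0.024]
wrist dark [ 470   82   22  153 1295] [481.2 154.3] [0.807 0.022 0.024]
wrist dark [   24   249   584   151 42180] [315.2 350.7] [ 0.598 -0.295  0.024]
[0.642 0.04  0.02 ]
[0.586 0.031 0.02 ]
[0.604 0.272 0.02 ]
[0.546 0.261 0.02 ]
```

```bash
python3 -m pendant '[{"travel":[0,-1,0.3]},{"travel":[0,-1,0.3]},{"travel":[0,-1,0]},{"travel":[0,-1,0]},{"travel":[0,-1,0]},{"travel":[0,-1,0]},{"travel":[0,-1,0]},{"travel":[0,-1,0]},{"travel":[0,0,0]},{"travel":[0,0,0]},{"travel":[0,0,0]}]'
python3 - <<'E'
from h import *
import pickle
o=robot.get_obs();im=robot.camera("wrist");cv2.imwrite("pics/row.png",im[:,:,::-1]);pickle.dump(o,open("row.pkl","wb"));print(o["tool_pos"],o["time_s"])
E
```

```text
[ 5.99591276e-01 -2.19070828e-05  2.52622557e-01] 0.15schema error: expected keys travel, delta_rot
```

View pics/row.png

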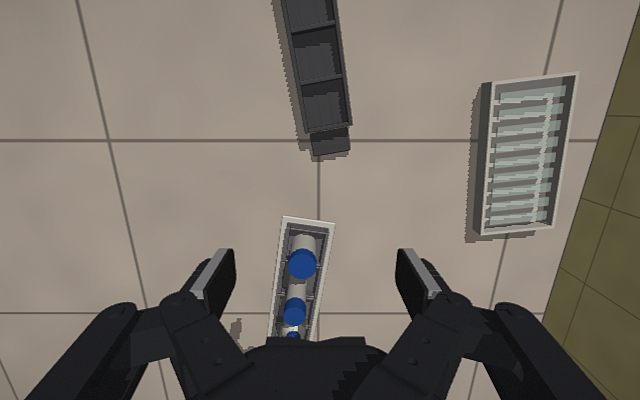

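```bash
python3 -m pendant '[{"travel":[0,1,0]},{"travel":[0,1,0]},{"travel":[0,1,0]},{"travel":[0,1,0]},{"travel":[0,1,0]},{"travel":[0,1,0]},{"travel":[0,1,0]},{"travel":[0,1,0]},{"travel":[0,1,0]},{"travel":[0,0,0]},{"travel":[0,0,0]},{"travel":[0,0,0]}]'
python3 - <<'E'
from h import *
import pickle
o=robot.get_obs();im=robot.camera("wrist");cv2.imwrite("pics/car.png",im[:,:,::-1]);pickle.dump(o,open("car.pkl","wb"));print(o["tool_pos"],o["time_s"])
E
```

```text
[ 5.99645588e-01 -1.54350734e-05  2.52745159e-01] 0.2schema error: expected keys travel, delta_rot
```

View pics/car.png

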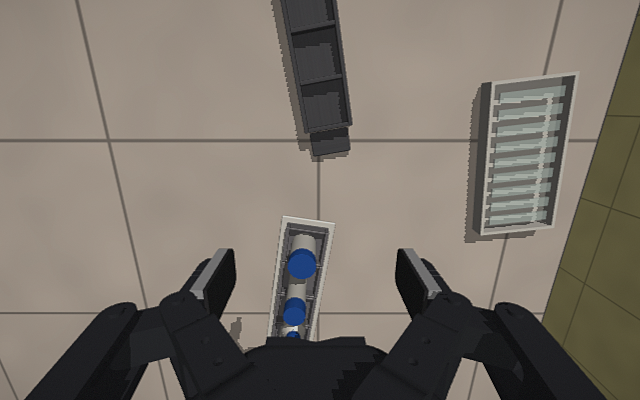

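Both moves were refused because a row needs both keys. The arm hasn't moved, so these two views repeat the first wrist picture.

```bash
python3 -m pendant '[{"travel":[0,-1,0.3],"delta_rot":[0,0,0]},{"travel":[0,-1,0.3],"delta_rot":[0,0,0]},{"travel":[0,-1,0],"delta_rot":[0,0,0]},{"travel":[0,-1,0],"delta_rot":[0,0,0]},{"travel":[0,-1,0],"delta_rot":[0,0,0]},{"travel":[0,-1,0],"delta_rot":[0,0,0]},{"travel":[0,-1,0],"delta_rot":[0,0,0]},{"travel":[0,-1,0],"delta_rot":[0,0,0]},{"travel":[0,0,0],"delta_rot":[0,0,0]},{"travel":[0,0,0],"delta_rot":[0,0,0]},{"travel":[0,0,0],"delta_rot":[0,0,0]}]'
python3 - <<'E'
from h import *
import pickle
o=robot.get_obs();im=robot.camera("wrist");cv2.imwrite("pics/row1.png",im[:,:,::-1]);pickle.dump(o,open("row.pkl","wb"));print(o["tool_pos"],o["time_s"])
E
python3 -m pendant '[{"travel":[0,1,0],"delta_rot":[0,0,0]},{"travel":[0,1,0],"delta_rot":[0,0,0]},{"travel":[0,1,0],"delta_rot":[0,0,0]},{"travel":[0,1,0],"delta_rot":[0,0,0]},{"travel":[0,1,0],"delta_rot":[0,0,0]},{"travel":[0,1,0],"delta_rot":[0,0,0]},{"travel":[0,1,0],"delta_rot":[0,0,0]},{"travel":[0,1,0],"delta_rot":[0,0,0]},{"travel":[0,1,0],"delta_rot":[0,0,0]},{"travel":[0,0,0],"delta_rot":[0,0,0]},{"travel":[0,0,0],"delta_rot":[0,0,0]},{"travel":[0,0,0],"delta_rot":[0,0,0]}]'
python3 - <<'E'
from h import *
import pickle
o=robot.get_obs();im=robot.camera("wrist");cv2.imwrite("pics/car1.png",im[:,:,::-1]);pickle.dump(o,open("car.pkl","wb"));print(o["tool_pos"],o["time_s"])
E
```

```text
time_s: 1.35
tool_pos: [0.6, -0.3191, 0.2771]
tool_rot: [-2.22, -2.222, -0.0]
contact_force: [0.3, -0.7, 0.2]
finger_gap: 1.001
[ 0.59997161 -0.31913608  0.27712266] 1.35
time_s: 2.6
tool_pos: [0.5997, 0.04, 0.2775]
tool_rot: [2.22, 2.222, -0.0]
contact_force: [0.4, -0.2, -0.6]
finger_gap: 0.996
[0.59972108 0.04002476 0.27748014] 2.6
```

View pics/row1.png

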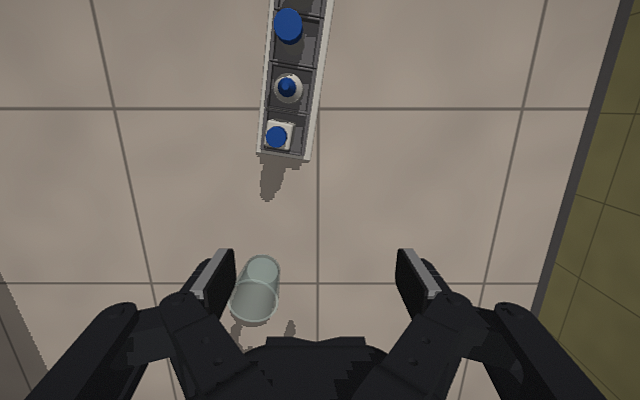

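View pics/car1.png

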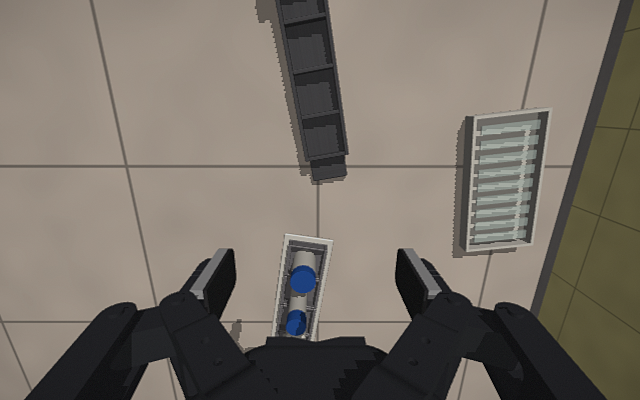

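Row picture: slim cap (288,26), dropper (287,87), square bottle (277,136), turned only a little. Carrier picture: near end of the rim at about (307–346,155), the first pockets at (323,137), (316,95), (306,47), with the tab out of frame. Next I'll measure the caps and make an enlarged crop of the carrier.

```bash
python3 - <<'E'
from h import *
import pickle
H=dict(pot=.064,slim=.086,drop=.075,sq=.078)
for f,names in(("row1",["slim","drop","sq"]),("car1",["pot","slim"])):
    o=pickle.load(open(f[:3]+".pkl","rb"));c=cam("wrist",o);im=cv2.imread(f"pics/{f}.png")
    bl=sorted(blobs(im,blue(im)),key=lambda b:b[1][1]);bl=[b for b in bl if b[0][1]>0]
    for (s,ct,_),n in zip(bl,names):
        print(f,n,s,ct.round(1),plane(c,ct,H[n]).round(4))
cs=cam("scene");sc=cv2.imread("pics/scene0.png")
bl=sorted(blobs(sc,blue(sc)),key=lambda b:-b[1][0])
for (s,ct,_),n in zip(bl,["pot","slim","drop","sq"]):print("scene",n,ct.round(1),plane(cs,ct,H[n]).round(4))
# body+white of square: crop
r=cv2.imread("pics/row1.png")[100:165,245:325];a=cv2.imread("pics/car1.png")[0:190,265:365];s=cv2.imread("pics/side0.png")[215:355,245:315]
A=cv2.resize(a,None,fx=3,fy=3,interpolation=1);S=cv2.resize(s,None,fx=4,fy=4,interpolation=1);Q=cv2.resize(r,None,fx=2.7,fy=2.7,interpolation=1)
o=np.zeros((570,800,3),np.uint8);o[:570,:300]=A;o[:560,300:580]=S;o[:Q.shape[0],582:582+Q.shape[1]]=Q;o=np.clip(o.astype(float)*1.5,0,255).astype(np.uint8)
cv2.imwrite("pics/crop.png",o)
E
```

```text
row1 slim [274   8  28  33 741] [287.5  24.1] [ 0.5718 -0.1623  0.086 ]
row1 drop [278  78  18  16 186] [286.6  85. ] [ 0.5681 -0.2173  0.075 ]
row1 sq [266 127  20  20 327] [275.8 136.5] [ 0.5544 -0.2718  0.078 ]
car1 pot [290 266  26  27 558] [302.4 279.1] [ 0.5809 -0.1105  0.064 ]
car1 slim [286 310  20  26 408] [295.5 322.6] [ 0.5715 -0.1656  0.086 ]
scene pot [282.3 218.2] [ 0.5812 -0.1093  0.064 ]
scene slim [253.8 221.9] [ 0.5719 -0.1647  0.086 ]
scene drop [227.  239.7] [ 0.5677 -0.2205  0.075 ]
scene sq [196.9 248.6] [ 0.5535 -0.2726  0.078 ]
```

View pics/crop.png

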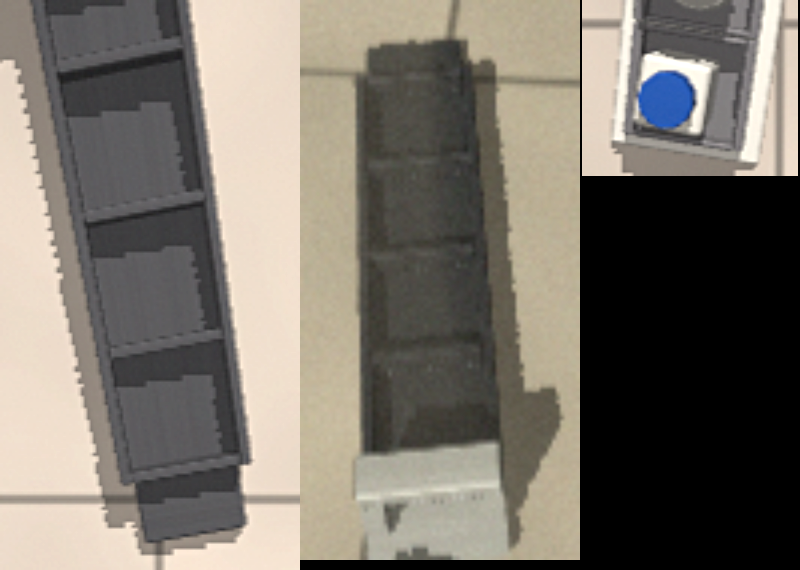

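```bash
python3 - <<'E'
from h import *
import pickle
o=pickle.load(open("car.pkl","rb"));c=cam("wrist",o);cs=cam("side")
w=[(320.7,114.7),(313.7,69.5),(305,18.8)]
for u in w:print("w div",plane(c,u,.024).round(4))
for u in[(305.7,160.3),(347.7,154),(276.3,0),(326.7,0)]:print("w edge",plane(c,u,.024).round(4))
for u in[(417,161),(423,247),(427,350)]:print("side div",plane(cs,((u[0]-300)/4+245,u[1]/4+215),.024).round(4))
for u in[(360,78),(470,78),(500,445),(366,450)]:print("side",plane(cs,((u[0]-300)/4+245,u[1]/4+215),.024).round(4))
o=pickle.load(open("row.pkl","rb"));c=cam("wrist",o);im=cv2.imread("pics/row1.png")
m=((im.min(2)>120)|blue(im))
sub=np.zeros_like(m);sub[115:152,262:296]=m[115:152,262:296]
b=max(blobs(im,sub),key=lambda b:b[0][4]);print(b[0],b[1])
pts=np.argwhere(b[2])[:,::-1]
XY=np.array([plane(c,p,.068)[:2] for p in pts]);
r=cv2.minAreaRect((XY*1000).astype(np.float32));print(r)
E
```

```text
w div [0.606  0.1095 0.024 ]
w div [0.597 0.163 0.024]
w div [0.5869 0.2175 0.024 ]
w edge [0.5859 0.05   0.024 ]
w edge [0.6427 0.0585 0.024 ]
w edge [0.554  0.2364 0.024 ]
w edge [0.6121 0.2363 0.024 ]
side div [0.6035 0.1127 0.024 ]
side div [0.5938 0.1633 0.024 ]
side div [0.5847 0.2186 0.024 ]
side [0.6401 0.061  0.024 ]
side [0.5834 0.0579 0.024 ]
side [0.5471 0.2634 0.024 ]
side [0.6045 0.2692 0.024 ]
[264 119  30  30 585] [278.21025641 133.28888889]
((556.1043701171875, -269.44110107421875), (31.31255340576172, 29.512500762939453), 78.21234893798828)
```

Carrier centre is about (0.596, 0.1635) with yaw about +0.17. Pocket centres from the tab are P1 (0.582,0.245), P2 (0.591,0.191), P3 (0.601,0.136), P4 (0.610,0.082). I'm going to the pot first.

```bash
python3 -m pendant '[{"travel":[-0.12,-0.94,-0.75],"delta_rot":[0,0,0]},{"travel":[-0.12,-0.94,-0.75],"delta_rot":[0,0,0]},{"travel":[-0.12,-0.94,-0.75],"delta_rot":[0,0,0]},{"travel":[-0.12,-0.94,-0.75],"delta_rot":[0,0,0]},{"travel":[0,0,0],"delta_rot":[0,0,0]},{"travel":[0,0,-0.64],"delta_rot":[0,0,0]},{"travel":[0,0,-0.64],"delta_rot":[0,0,0]},{"travel":[0,0,-0.64],"delta_rot":[0,0,0]},{"travel":[0,0,-0.64],"delta_rot":[0,0,0]},{"travel":[0,0,0],"delta_rot":[0,0,0]},{"travel":[0,0,0],"delta_rot":[0,0,0]},{"travel":[0,0,0],"delta_rot":[0,0,0]}]' 1
python3 - <<'E'
from h import *
cv2.imwrite("pics/wp.png",robot.camera("wrist")[:,:,::-1])
E
```

```text
time_s: 3.85
tool_pos: [0.5821, -0.1108, 0.0567]
tool_rot: [2.22, 2.22, 0.002]
contact_force: [-0.3, -0.7, 0.0]
finger_gap: 0.996
```

View pics/wp.png

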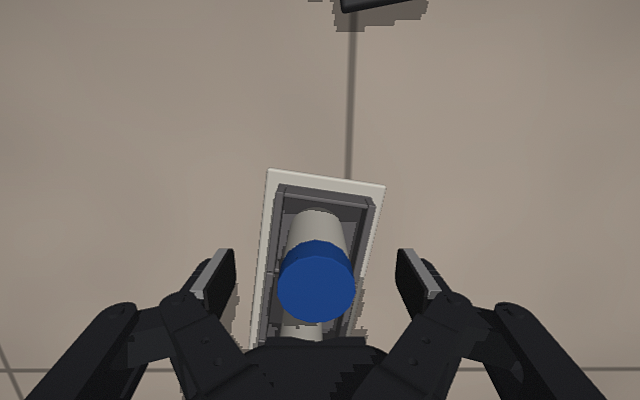

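The pot's cap is centred between the pads (cap px (316,289), pads at 225 and 407). Closing.

```bash
python3 -m pendant '[{"travel":[0,0,0],"delta_rot":[0,0,0]},{"travel":[0,0,0],"delta_rot":[0,0,0]},{"travel":[0,0,0],"delta_rot":[0,0,0]},{"travel":[0,0,0],"delta_rot":[0,0,0]},{"travel":[0,0,0],"delta_rot":[0,0,0]},{"travel":[0,0,0],"delta_rot":[0,0,0]},{"travel":[0,0,0],"delta_rot":[0,0,0]},{"travel":[0,0,0],"delta_rot":[0,0,0]},{"travel":[0,0,0],"delta_rot":[0,0,0]},{"travel":[0,0,0],"delta_rot":[0,0,0]}]' -1 40
python3 -m pendant '[{"travel":[0,0,0.5],"delta_rot":[0,0,0]},{"travel":[0,0,0.75],"delta_rot":[0,0,0]},{"travel":[0,0,0.75],"delta_rot":[0,0,0]},{"travel":[0,0,0],"delta_rot":[0,0,0]},{"travel":[0,0,0],"delta_rot":[0,0,0]}]'
```

```text
time_s: 4.9
tool_pos: [0.5811, -0.1104, 0.0553]
tool_rot: [2.221, 2.221, 0.001]
contact_force: [-0.6, -0.4, 5.5]
finger_gap: 0.41
time_s: 5.4
tool_pos: [0.581, -0.1105, 0.135]
tool_rot: [2.221, 2.221, 0.001]
contact_force: [-0.3, 0.2, -1.2]
finger_gap: 0.41
```

```bash
python3 -m pendant '[{"travel":[0,0.5,0],"delta_rot":[0,0,0]},{"travel":[0,1,0],"delta_rot":[0,0,0]},{"travel":[0,1,0],"delta_rot":[0,0,0]},{"travel":[0,1,0],"delta_rot":[0,0,0]},{"travel":[0,1,0],"delta_rot":[0,0,0]},{"travel":[0,1,0],"delta_rot":[0,0,0]},{"travel":[0,1,0],"delta_rot":[0,0,0]},{"travel":[0.02,1,0],"delta_rot":[0,0,0]},{"travel":[0,0.9,0],"delta_rot":[0,0,0]},{"travel":[0,0.48,0],"delta_rot":[0,0,0]},{"travel":[0,0,0],"delta_rot":[0,0,0]},{"travel":[0,0,0],"delta_rot":[0,0,0]}]'
python3 - <<'E'
from h import *
o=robot.get_obs();c=cam("wrist",o);im=robot.camera("wrist")[:,:,::-1].copy();print(o["tool_pos"])
for X,Y in((.582,.245),(.5913,.1906)):
    u=proj(c,(X,Y,.01));print(u);cv2.circle(im,tuple(int(v) for v in u),3,(0,0,255),-1)
for s in(112.5,55,0):
  for e in(-30,30):
    y=np.array([-.171,.985]);x=np.array([.985,.171]);p=np.array([.596,.1635])+y*s/1000+x*e/1000
    u=proj(c,(*p,.024));cv2.circle(im,tuple(int(v) for v in u),2,(0,255,0),-1)
cv2.imwrite("pics/wp2.png",im)
E
```

```text
time_s: 6.6
tool_pos: [0.5808, 0.2441, 0.1336]
tool_rot: [-2.221, -2.222, 0.004]
contact_force: [0.3, -0.2, 0.3]
finger_gap: 0.408
[0.58081311 0.24406694 0.13362828]
[317.57477116 195.59791817]
[326.89161834 248.15596259]
```

View pics/wp2.png

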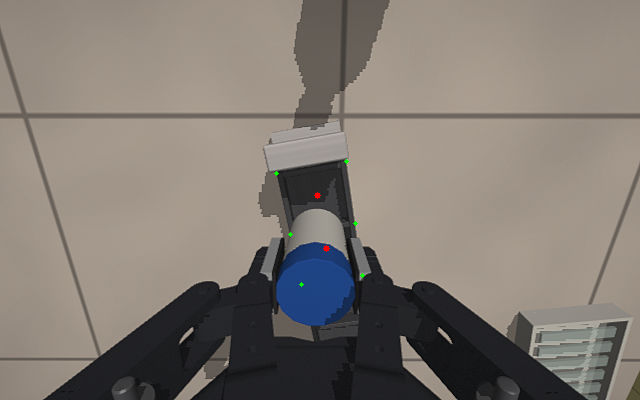

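The projected rim corners (green, (276,173) and (347,161)) fall on the carrier's tab-end rim, so the carrier pose is confirmed. The pot is held upright. Lowering into P1.

```bash
python3 -m pendant '[{"travel":[0.02,0.02,-0.5],"delta_rot":[0,0,0]},{"travel":[0,0,-0.6],"delta_rot":[0,0,0]},{"travel":[0,0,-0.5],"delta_rot":[0,0,0]},{"travel":[0,0,-0.3],"delta_rot":[0,0,0]},{"travel":[0,0,0],"delta_rot":[0,0,0]},{"travel":[0,0,0],"delta_rot":[0,0,0]}]'
python3 -m pendant '[{"travel":[0,0,-0.03],"delta_rot":[0,0,0]},{"travel":[0,0,-0.03],"delta_rot":[0,0,0]},{"travel":[0,0,0],"delta_rot":[0,0,0]},{"travel":[0,0,0],"delta_rot":[0,0,0]}]'
```

```text
time_s: 7.25
tool_pos: [0.5827, 0.2449, 0.0593]
tool_rot: [2.223, 2.22, 0.0]
contact_force: [-0.7, 0.1, 0.4]
finger_gap: 0.411
time_s: 7.65
tool_pos: [0.5826, 0.2458, 0.0569]
tool_rot: [2.221, 2.221, 0.001]
contact_force: [0.5, 0.1, 0.3]
finger_gap: 0.408
```

```bash
python3 -m pendant '[{"travel":[0,0,-0.03],"delta_rot":[0,0,0]},{"travel":[0,0,0],"delta_rot":[0,0,0]},{"travel":[0,0,0],"delta_rot":[0,0,0]}]'
python3 -m pendant '[{"travel":[0,0,-0.03],"delta_rot":[0,0,0]},{"travel":[0,0,0],"delta_rot":[0,0,0]},{"travel":[0,0,0],"delta_rot":[0,0,0]}]'
```

```text
time_s: 7.95
tool_pos: [0.5825, 0.2457, 0.0554]
tool_rot: [2.221, 2.221, 0.0]
contact_force: [0.2, 0.2, 0.7]
finger_gap: 0.411
time_s: 8.25
tool_pos: [0.5827, 0.2458, 0.0552]
tool_rot: [2.221, 2.221, 0.002]
contact_force: [-1.7, -0.8, 7.4]
finger_gap: 0.412
```

Contact force rose to 7.4 N at the same height as the grasp, so the pot is on the floor. Releasing, then going to the slim vial.

```bash
python3 -m pendant '[{"travel":[0,0,0],"delta_rot":[0,0,0]},{"travel":[0,0,0],"delta_rot":[0,0,0]},{"travel":[0,0,0],"delta_rot":[0,0,0]},{"travel":[0,0,0],"delta_rot":[0,0,0]},{"travel":[0,0,0],"delta_rot":[0,0,0]},{"travel":[0,0,0],"delta_rot":[0,0,0]},{"travel":[0,0,0.3],"delta_rot":[0,0,0]},{"travel":[0,0,0.9],"delta_rot":[0,0,0]},{"travel":[0,0,0.9],"delta_rot":[0,0,0]},{"travel":[0,0,0.4],"delta_rot":[0,0,0]},{"travel":[0,0,0],"delta_rot":[0,0,0]}]' 1
python3 -m pendant '[{"travel":[-0.03,-1,0],"delta_rot":[0,0,0]},{"travel":[-0.03,-1,0],"delta_rot":[0,0,0]},{"travel":[-0.03,-1,0],"delta_rot":[0,0,0]},{"travel":[-0.03,-1,0],"delta_rot":[0,0,0]},{"travel":[-0.03,-1,0],"delta_rot":[0,0,0]},{"travel":[-0.03,-1,0],"delta_rot":[0,0,0]},{"travel":[-0.03,-1,0],"delta_rot":[0,0,0]},{"travel":[-0.03,-1,0],"delta_rot":[0,0,0]},{"travel":[-0.03,-1,0],"delta_rot":[0,0,0]},{"travel":[0,-1,0],"delta_rot":[0,0,0]},{"travel":[0,-0.24,0],"delta_rot":[0,0,0]},{"travel":[0,0,0],"delta_rot":[0,0,0]}]'
python3 -m pendant '[{"travel":[0,0,-0.5],"delta_rot":[0,0,0]},{"travel":[0,0,-0.6],"delta_rot":[0,0,0]},{"travel":[0,0,-0.6],"delta_rot":[0,0,0]},{"travel":[0,0,-0.5],"delta_rot":[0,0,0]},{"travel":[0,0,0],"delta_rot":[0,0,0]},{"travel":[0,0,0],"delta_rot":[0,0,0]}]'
```

```text
time_s: 9.35
tool_pos: [0.5846, 0.2465, 0.1584]
tool_rot: [2.22, 2.22, 0.01]
contact_force: [0.7, 0.3, 0.5]
finger_gap: 0.996
time_s: 10.55
tool_pos: [0.5709, -0.1653, 0.1533]
tool_rot: [-2.224, -2.217, 0.001]
contact_force: [-0.2, 0.7, 0.2]
finger_gap: 0.996
time_s: 11.15
tool_pos: [0.5713, -0.1626, 0.066]
tool_rot: [-2.219, -2.222, 0.001]
contact_force: [-0.5, 0.2, 0.3]
finger_gap: 0.997
```

```bash
python3 -m pendant '[{"travel":[0,-0.03,-0.06],"delta_rot":[0,0,0]},{"travel":[0,0,0],"delta_rot":[0,0,0]},{"travel":[0,0,0],"delta_rot":[0,0,0]}]'
python3 - <<'E'
from h import *
cs=cam("scene");im=robot.camera("scene")[:,:,::-1].copy();cv2.imwrite("pics/s1.png",im)
for s,ct,_ in blobs(im,blue(im)):print(s,ct.round(1),plane(cs,ct,.064).round(4),plane(cs,ct,.086).round(4))
w=robot.camera("wrist")[:,:,::-1].copy()
for s,ct,_ in blobs(w,blue(w)):print("w",s,ct.round(1))
E
python3 -m pendant '[{"travel":[0,0,0],"delta_rot":[0,0,0]},{"travel":[0,0,0],"delta_rot":[0,0,0]},{"travel":[0,0,0],"delta_rot":[0,0,0]},{"travel":[0,0,0],"delta_rot":[0,0,0]},{"travel":[0,0,0],"delta_rot":[0,0,0]},{"travel":[0,0,0],"delta_rot":[0,0,0]},{"travel":[0,0,0],"delta_rot":[0,0,0]},{"travel":[0,0,0],"delta_rot":[0,0,0]},{"travel":[0,0,0],"delta_rot":[0,0,0]},{"travel":[0,0,0],"delta_rot":[0,0,0]}]' -1 40
```

```text
time_s: 11.45
tool_pos: [0.5722, -0.1653, 0.0646]
tool_rot: [2.221, 2.221, 0.001]
contact_force: [-0.0, 1.3, 0.1]
finger_gap: 1.0
[  0 118  53  32 291] [ 24.7 133.3] [ 0.0133 -0.4056  0.064 ] [ 0.0475 -0.4066  0.086 ]
[407 134  15  14 162] [413.6 140.5] [0.5821 0.248  0.064 ] [0.5982 0.2264 0.086 ]
[247 217  11  14  62] [250.4 224.3] [ 0.5556 -0.1639  0.064 ] [ 0.5726 -0.1725  0.086 ]
[224 234   8  11  69] [227.2 239.6] [ 0.5592 -0.2166  0.064 ] [ 0.576  -0.2236  0.086 ]
[192 243  11  13  97] [197.2 248.5] [ 0.5427 -0.2687  0.064 ] [ 0.56   -0.2741  0.086 ]
w [ 284  262   69   80 4430] [317.7 302.7]
time_s: 12.55
tool_pos: [0.5716, -0.1652, 0.0637]
tool_rot: [-2.221, -2.221, 0.0]
contact_force: [0.0, -0.5, -0.5]
finger_gap: 0.3
```

The pot stands in P1 at (0.582,0.248). The slim vial is gripped (gap 25.5 mm). Lifting it and moving to P2.

```bash
python3 -m pendant '[{"travel":[0,0,0.5],"delta_rot":[0,0,0]},{"travel":[0,0,0.75],"delta_rot":[0,0,0]},{"travel":[0,0,0.75],"delta_rot":[0,0,0]},{"travel":[0,0,0],"delta_rot":[0,0,0]},{"travel":[0,0,0],"delta_rot":[0,0,0]}]'
python3 -m pendant '[{"travel":[0,0.5,0],"delta_rot":[0,0,0]},{"travel":[0.06,1,0],"delta_rot":[0,0,0]},{"travel":[0.06,1,0],"delta_rot":[0,0,0]},{"travel":[0.06,1,0],"delta_rot":[0,0,0]},{"travel":[0.06,1,0],"delta_rot":[0,0,0]},{"travel":[0.06,1,0],"delta_rot":[0,0,0]},{"travel":[0.06,1,0],"delta_rot":[0,0,0]},{"travel":[0.06,1,0],"delta_rot":[0,0,0]},{"travel":[0.06,0.9,0],"delta_rot":[0,0,0]},{"travel":[0,0.5,0],"delta_rot":[0,0,0]},{"travel":[0,0,0],"delta_rot":[0,0,0]},{"travel":[0,0,0],"delta_rot":[0,0,0]}]'
python3 -m pendant '[{"travel":[0,0,-0.5],"delta_rot":[0,0,0]},{"travel":[0,0,-0.6],"delta_rot":[0,0,0]},{"travel":[0,0,-0.5],"delta_rot":[0,0,0]},{"travel":[0,0,-0.3],"delta_rot":[0,0,0]},{"travel":[0,0,0],"delta_rot":[0,0,0]},{"travel":[0,0,0],"delta_rot":[0,0,0]}]'
```

```text
time_s: 13.05
tool_pos: [0.572, -0.1653, 0.1443]
tool_rot: [2.22, 2.221, 0.001]
contact_force: [0.2, 0.0, -0.6]
finger_gap: 0.298
time_s: 14.25
tool_pos: [0.5897, 0.1905, 0.1421]
tool_rot: [-2.22, -2.222, 0.004]
contact_force: [0.1, -0.3, -1.0]
finger_gap: 0.298
time_s: 14.85
tool_pos: [0.5909, 0.1901, 0.0679]
tool_rot: [2.222, 2.22, -0.0]
contact_force: [-0.2, 1.0, -0.4]
finger_gap: 0.302
```

```bash
python3 -m pendant '[{"travel":[0,0,-0.05],"delta_rot":[0,0,0]},{"travel":[0,0,-0.03],"delta_rot":[0,0,0]},{"travel":[0,0,0],"delta_rot":[0,0,0]},{"travel":[0,0,0],"delta_rot":[0,0,0]}]'
python3 -m pendant '[{"travel":[0,0,-0.03],"delta_rot":[0,0,0]},{"travel":[0,0,0],"delta_rot":[0,0,0]},{"travel":[0,0,0],"delta_rot":[0,0,0]}]'
```

```text
time_s: 15.25
tool_pos: [0.591, 0.1909, 0.0649]
tool_rot: [2.221, 2.221, 0.001]
contact_force: [-0.1, 0.4, -0.4]
finger_gap: 0.297
time_s: 15.55
tool_pos: [0.5911, 0.191, 0.0636]
tool_rot: [2.221, 2.221, 0.001]
contact_force: [0.0, 0.7, 1.4]
finger_gap: 0.299
```

```bash
python3 -m pendant '[{"travel":[0,0,-0.03],"delta_rot":[0,0,0]},{"travel":[0,0,0],"delta_rot":[0,0,0]},{"travel":[0,0,0],"delta_rot":[0,0,0]}]'
```

```text
time_s: 15.85
tool_pos: [0.5914, 0.191, 0.0634]
tool_rot: [2.221, 2.221, 0.002]
contact_force: [-1.3, -0.4, 9.3]
finger_gap: 0.299
```

On the floor (9.3 N). Releasing, then going to the dropper bottle at (0.568,−0.219).

```bash
python3 -m pendant '[{"travel":[0,0,0],"delta_rot":[0,0,0]},{"travel":[0,0,0],"delta_rot":[0,0,0]},{"travel":[0,0,0],"delta_rot":[0,0,0]},{"travel":[0,0,0],"delta_rot":[0,0,0]},{"travel":[0,0,0],"delta_rot":[0,0,0]},{"travel":[0,0,0],"delta_rot":[0,0,0]},{"travel":[0,0,0.3],"delta_rot":[0,0,0]},{"travel":[0,0,0.9],"delta_rot":[0,0,0]},{"travel":[0,0,0.9],"delta_rot":[0,0,0]},{"travel":[0,0,0.4],"delta_rot":[0,0,0]},{"travel":[0,0,0],"delta_rot":[0,0,0]}]' 1
python3 -m pendant '[{"travel":[-0.06,-1,0],"delta_rot":[0,0,0]},{"travel":[-0.06,-1,0],"delta_rot":[0,0,0]},{"travel":[-0.06,-1,0],"delta_rot":[0,0,0]},{"travel":[-0.06,-1,0],"delta_rot":[0,0,0]},{"travel":[-0.06,-1,0],"delta_rot":[0,0,0]},{"travel":[-0.06,-1,0],"delta_rot":[0,0,0]},{"travel":[-0.06,-1,0],"delta_rot":[0,0,0]},{"travel":[-0.06,-1,0],"delta_rot":[0,0,0]},{"travel":[-0.06,-1,0],"delta_rot":[0,0,0]},{"travel":[-0.04,-1,0],"delta_rot":[0,0,0]},{"travel":[0,-0.22,0],"delta_rot":[0,0,0]},{"travel":[0,0,0],"delta_rot":[0,0,0]}]'
python3 -m pendant '[{"travel":[0,0,-0.5],"delta_rot":[0,0,0]},{"travel":[0,0,-0.7],"delta_rot":[0,0,0]},{"travel":[0,0,-0.7],"delta_rot":[0,0,0]},{"travel":[0,0,-0.5],"delta_rot":[0,0,0]},{"travel":[0,0,-0.3],"delta_rot":[0,0,0]},{"travel":[0,0,0],"delta_rot":[0,0,0]},{"travel":[0,0,0],"delta_rot":[0,0,0]}]'
python3 - <<'E'
from h import *
cs=cam("scene");im=robot.camera("scene")[:,:,::-1].copy();cv2.imwrite("pics/s2.png",im)
for s,ct,_ in blobs(im,blue(im)):print(s,ct.round(1),plane(cs,ct,.064).round(4),plane(cs,ct,.086).round(4))
w=robot.camera("wrist")[:,:,::-1].copy();cv2.imwrite("pics/w2.png",w)
for s,ct,_ in blobs(w,blue(w)):print("w",s,ct.round(1))
E
```

```text
time_s: 16.95
tool_pos: [0.5931, 0.1915, 0.1663]
tool_rot: [2.219, 2.219, 0.009]
contact_force: [0.3, 0.5, -0.4]
finger_gap: 1.001
time_s: 18.15
tool_pos: [0.5669, -0.2192, 0.1612]
tool_rot: [-2.224, -2.218, 0.001]
contact_force: [-0.1, 0.3, 0.5]
finger_gap: 1.003
time_s: 18.85
tool_pos: [0.568, -0.2174, 0.0546]
tool_rot: [2.22, 2.222, 0.0]
contact_force: [-0.6, 0.6, 0.2]
finger_gap: 1.001
[  0 118  53  32 274] [ 24.5 133.4] [ 0.0133 -0.406   0.064 ] [ 0.0475 -0.407   0.086 ]
[394 134  28  19 289] [407.7 142.5] [0.5788 0.233  0.064 ] [0.5951 0.2118 0.086 ]
[192 243  11  13 113] [197.4 248.8] [ 0.5434 -0.2687  0.064 ] [ 0.5608 -0.2741  0.086 ]
w [ 293  279   47   63 2176] [316.2 308. ]
```

Two caps appear merged over the carrier, as expected. The dropper cap is centred (column 316). Closing.

```bash
python3 -m pendant '[{"travel":[0,0,-0.02],"delta_rot":[0,0,0]},{"travel":[0,0,0],"delta_rot":[0,0,0]},{"travel":[0,0,0],"delta_rot":[0,0,0]},{"travel":[0,0,0],"delta_rot":[0,0,0]},{"travel":[0,0,0],"delta_rot":[0,0,0]},{"travel":[0,0,0],"delta_rot":[0,0,0]},{"travel":[0,0,0],"delta_rot":[0,0,0]},{"travel":[0,0,0],"delta_rot":[0,0,0]},{"travel":[0,0,0],"delta_rot":[0,0,0]},{"travel":[0,0,0],"delta_rot":[0,0,0]}]' -1 40
python3 -m pendant '[{"travel":[0,0,0.5],"delta_rot":[0,0,0]},{"travel":[0,0,0.75],"delta_rot":[0,0,0]},{"travel":[0,0,0.75],"delta_rot":[0,0,0]},{"travel":[0,0,0],"delta_rot":[0,0,0]},{"travel":[0,0,0],"delta_rot":[0,0,0]}]'
```

```text
time_s: 19.95
tool_pos: [0.5679, -0.2182, 0.0537]
tool_rot: [2.221, 2.221, 0.0]
contact_force: [-1.5, -0.1, 5.7]
finger_gap: 0.358
time_s: 20.45
tool_pos: [0.5678, -0.2181, 0.1334]
tool_rot: [2.221, 2.221, 0.001]
contact_force: [-0.1, 0.7, -1.3]
finger_gap: 0.362
```

The gap reads 30.6 mm against the expected 32, so I'm checking how it is held.

```bash
python3 - <<'E'
from h import *
w=robot.camera("wrist")[:,:,::-1].copy();s=robot.camera("side")[:,:,::-1].copy();sc=robot.camera("scene")[:,:,::-1].copy()
for n,i in(("w",w),("side",s),("sc",sc)):cv2.imwrite(f"pics/{n}3.png",i)
for b,ct,_ in blobs(w,blue(w)):print("w",b,ct.round(1))
a=cv2.resize(w[200:380,200:440],(480,360));c=cv2.resize(sc[150:300,170:320],(320,320),interpolation=2)
o=np.zeros((360,800,3),np.uint8);o[:,:480]=a;o[:320,480:]=c;cv2.imwrite("pics/v3.png",o)
E
```

```text
w [ 284  280   54   61 2223] [314.2 308.8]
```

View pics/v3.png

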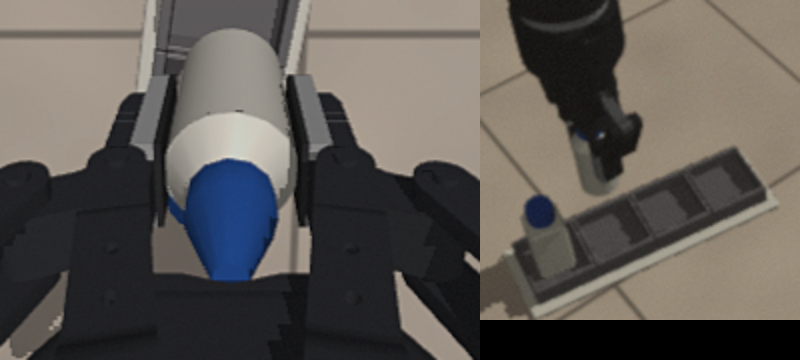

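The dropper is upright and centred between the pads. Only the square bottle is left in the row. Moving to P3.

```bash
python3 -m pendant '[{"travel":[0,0.5,0],"delta_rot":[0,0,0]},{"travel":[0.1,1,0],"delta_rot":[0,0,0]},{"travel":[0.1,1,0],"delta_rot":[0,0,0]},{"travel":[0.1,1,0],"delta_rot":[0,0,0]},{"travel":[0.1,1,0],"delta_rot":[0,0,0]},{"travel":[0.1,1,0],"delta_rot":[0,0,0]},{"travel":[0.1,1,0],"delta_rot":[0,0,0]},{"travel":[0.1,1,0],"delta_rot":[0,0,0]},{"travel":[0.1,0.9,0],"delta_rot":[0,0,0]},{"travel":[0.03,0.45,0],"delta_rot":[0,0,0]},{"travel":[0,0,0],"delta_rot":[0,0,0]},{"travel":[0,0,0],"delta_rot":[0,0,0]}]'
python3 -m pendant '[{"travel":[0,0,-0.5],"delta_rot":[0,0,0]},{"travel":[0,0,-0.6],"delta_rot":[0,0,0]},{"travel":[0,0,-0.5],"delta_rot":[0,0,0]},{"travel":[0,0,-0.3],"delta_rot":[0,0,0]},{"travel":[0,0,-0.03],"delta_rot":[0,0,0]},{"travel":[0,0,0],"delta_rot":[0,0,0]},{"travel":[0,0,0],"delta_rot":[0,0,0]},{"travel":[0,0,0],"delta_rot":[0,0,0]}]'
python3 -m pendant '[{"travel":[0,0,-0.03],"delta_rot":[0,0,0]},{"travel":[0,0,0],"delta_rot":[0,0,0]},{"travel":[0,0,0],"delta_rot":[0,0,0]}]'
```

```text
time_s: 21.8
tool_pos: [0.6001, 0.1355, 0.1323]
tool_rot: [-2.221, -2.222, 0.003]
contact_force: [0.5, 0.2, -0.8]
finger_gap: 0.362
time_s: 22.6
tool_pos: [0.6016, 0.1361, 0.0572]
tool_rot: [2.221, 2.221, 0.002]
contact_force: [0.0, -0.0, -0.7]
finger_gap: 0.361
time_s: 22.9
tool_pos: [0.6008, 0.1361, 0.0551]
tool_rot: [2.221, 2.222, 0.0]
contact_force: [-1.0, -0.3, -0.7]
finger_gap: 0.365
```

```bash
python3 -m pendant '[{"travel":[0,0,-0.03],"delta_rot":[0,0,0]},{"travel":[0,0,0],"delta_rot":[0,0,0]},{"travel":[0,0,0],"delta_rot":[0,0,0]}]'
python3 -m pendant '[{"travel":[0,0,-0.03],"delta_rot":[0,0,0]},{"travel":[0,0,0],"delta_rot":[0,0,0]},{"travel":[0,0,0],"delta_rot":[0,0,0]}]'
```

```text
time_s: 23.2
tool_pos: [0.6009, 0.1361, 0.0538]
tool_rot: [2.221, 2.221, 0.0]
contact_force: [0.1, -0.4, 0.0]
finger_gap: 0.363
time_s: 23.5
tool_pos: [0.601, 0.1361, 0.0537]
tool_rot: [2.221, 2.221, 0.001]
contact_force: [-3.1, -0.6, 9.1]
finger_gap: 0.362
```

Set down (9.1 N). Releasing, then going to the square bottle at (0.5545,−0.271), turning the tool −0.2 rad to match its sides.

```bash
python3 -m pendant '[{"travel":[0,0,0],"delta_rot":[0,0,0]},{"travel":[0,0,0],"delta_rot":[0,0,0]},{"travel":[0,0,0],"delta_rot":[0,0,0]},{"travel":[0,0,0],"delta_rot":[0,0,0]},{"travel":[0,0,0],"delta_rot":[0,0,0]},{"travel":[0,0,0],"delta_rot":[0,0,0]},{"travel":[0,0,0.3],"delta_rot":[0,0,0]},{"travel":[0,0,0.9],"delta_rot":[0,0,0]},{"travel":[0,0,0.9],"delta_rot":[0,0,0]},{"travel":[0,0,0.4],"delta_rot":[0,0,0]},{"travel":[0,0,0],"delta_rot":[0,0,0]}]' 1
python3 -m pendant '[{"travel":[-0.12,-1,0],"delta_rot":[0,0,0]},{"travel":[-0.12,-1,0],"delta_rot":[0,0,0]},{"travel":[-0.12,-1,0],"delta_rot":[0,0,-0.5]},{"travel":[-0.12,-1,0],"delta_rot":[0,0,-0.5]},{"travel":[-0.12,-1,0],"delta_rot":[0,0,-0.5]},{"travel":[-0.12,-1,0],"delta_rot":[0,0,-0.5]},{"travel":[-0.12,-1,0],"delta_rot":[0,0,-0.5]},{"travel":[-0.12,-1,0],"delta_rot":[0,0,0]},{"travel":[-0.12,-1,0],"delta_rot":[0,0,0]},{"travel":[-0.08,-1,0],"delta_rot":[0,0,0]},{"travel":[0,-0.18,0],"delta_rot":[0,0,0]},{"travel":[0,0,0],"delta_rot":[0,0,0]}]'
python3 -m pendant '[{"travel":[0,0,-0.5],"delta_rot":[0,0,0]},{"travel":[0,0,-0.6],"delta_rot":[0,0,0]},{"travel":[0,0,-0.6],"delta_rot":[0,0,0]},{"travel":[0,0,-0.5],"delta_rot":[0,0,0]},{"travel":[0,0,-0.2],"delta_rot":[0,0,0]},{"travel":[0,0,0],"delta_rot":[0,0,0]},{"travel":[0,0,0],"delta_rot":[0,0,0]},{"travel":[0,0,0],"delta_rot":[0,0,0]}]'
python3 - <<'E'
from h import *
w=robot.camera("wrist")[:,:,::-1].copy();cv2.imwrite("pics/w4.png",w)
for b,ct,_ in blobs(w,blue(w)):print("w",b,ct.round(1))
E
```

```text
time_s: 24.6
tool_pos: [0.6031, 0.1365, 0.1567]
tool_rot: [2.219, 2.219, 0.009]
contact_force: [-0.6, 0.4, -0.3]
finger_gap: 0.996
time_s: 25.8
tool_pos: [0.5536, -0.2722, 0.1516]
tool_rot: [-2.434, -1.985, 0.001]
contact_force: [-0.0, 0.2, -0.9]
finger_gap: 1.002
time_s: 26.6
tool_pos: [0.5554, -0.2713, 0.0578]
tool_rot: [2.43, 1.988, 0.001]
contact_force: [-0.1, -0.3, 0.1]
finger_gap: 1.001
w [ 289  270   56   68 3023] [316.8 304.2]
```

View pics/w4.png

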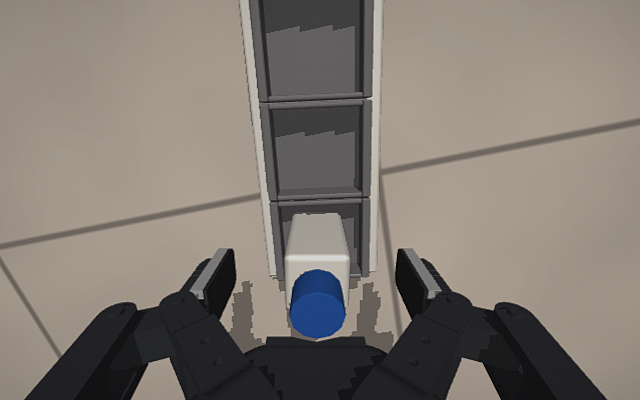

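The square bottle's sides line up with the pads and it is centred (cap column 317). Gripping.

```bash
python3 -m pendant '[{"travel":[0,0,-0.05],"delta_rot":[0,0,0]},{"travel":[0,0,0],"delta_rot":[0,0,0]},{"travel":[0,0,0],"delta_rot":[0,0,0]},{"travel":[0,0,0],"delta_rot":[0,0,0]},{"travel":[0,0,0],"delta_rot":[0,0,0]},{"travel":[0,0,0],"delta_rot":[0,0,0]},{"travel":[0,0,0],"delta_rot":[0,0,0]},{"travel":[0,0,0],"delta_rot":[0,0,0]},{"travel":[0,0,0],"delta_rot":[0,0,0]},{"travel":[0,0,0],"delta_rot":[0,0,0]}]' -1 40
python3 -m pendant '[{"travel":[0,0,0.5],"delta_rot":[0,0,0]},{"travel":[0,0,0.75],"delta_rot":[0,0,0]},{"travel":[0,0,0.75],"delta_rot":[0,0,0]},{"travel":[0,0,0],"delta_rot":[0,0,0]},{"travel":[0,0,0],"delta_rot":[0,0,0]}]'
```

```text
time_s: 27.65
tool_pos: [0.5546, -0.2713, 0.0547]
tool_rot: [2.432, 1.988, 0.0]
contact_force: [-0.4, -0.4, 3.4]
finger_gap: 0.356
time_s: 28.15
tool_pos: [0.5546, -0.2712, 0.1347]
tool_rot: [2.432, 1.988, 0.001]
contact_force: [-0.8, -0.7, -0.7]
finger_gap: 0.358
```

```bash
python3 -m pendant '[{"travel":[0,0.5,0],"delta_rot":[0,0,0]},{"travel":[0.16,1,0],"delta_rot":[0,0,0.5]},{"travel":[0.16,1,0],"delta_rot":[0,0,0.5]},{"travel":[0.16,1,0],"delta_rot":[0,0,0.5]},{"travel":[0.16,1,0],"delta_rot":[0,0,0.5]},{"travel":[0.16,1,0],"delta_rot":[0,0,0.5]},{"travel":[0.16,1,0],"delta_rot":[0,0,0.5]},{"travel":[0.16,1,0],"delta_rot":[0,0,0.5]},{"travel":[0.16,0.9,0],"delta_rot":[0,0,0.5]},{"travel":[0.1,0.44,0],"delta_rot":[0,0,0]},{"travel":[0,0,0],"delta_rot":[0,0,0]},{"travel":[0,0,0],"delta_rot":[0,0,0]}]'
python3 -m pendant '[{"travel":[0,0,-0.5],"delta_rot":[0,0,0]},{"travel":[0,0,-0.6],"delta_rot":[0,0,0]},{"travel":[0,0,-0.5],"delta_rot":[0,0,0]},{"travel":[0,0,-0.3],"delta_rot":[0,0,0]},{"travel":[0,0,-0.03],"delta_rot":[0,0,0]},{"travel":[0,0,0],"delta_rot":[0,0,0]},{"travel":[0,0,0],"delta_rot":[0,0,0]},{"travel":[0,0,0],"delta_rot":[0,0,0]}]'
python3 -m pendant '[{"travel":[0,0,-0.03],"delta_rot":[0,0,0]},{"travel":[0,0,0],"delta_rot":[0,0,0]},{"travel":[0,0,0],"delta_rot":[0,0,0]}]'
```

```text
time_s: 29.35
tool_pos: [0.6085, 0.0824, 0.1334]
tool_rot: [-2.083, -2.35, 0.003]
contact_force: [-0.6, -0.6, -0.6]
finger_gap: 0.357
time_s: 30.15
tool_pos: [0.6104, 0.0824, 0.0584]
tool_rot: [2.084, 2.35, 0.002]
contact_force: [-0.6, -0.3, -0.5]
finger_gap: 0.351
time_s: 30.45
tool_pos: [0.6096, 0.0825, 0.0563]
tool_rot: [2.084, 2.351, 0.0]
contact_force: [-0.0, -0.0, -0.6]
finger_gap: 0.356
```

```bash
python3 -m pendant '[{"travel":[0,0,-0.03],"delta_rot":[0,0,0]},{"travel":[0,0,0],"delta_rot":[0,0,0]},{"travel":[0,0,0],"delta_rot":[0,0,0]}]'
python3 -m pendant '[{"travel":[0,0,-0.03],"delta_rot":[0,0,0]},{"travel":[0,0,0],"delta_rot":[0,0,0]},{"travel":[0,0,0],"delta_rot":[0,0,0]}]'
```

```text
time_s: 30.75
tool_pos: [0.6095, 0.0824, 0.0548]
tool_rot: [-2.084, -2.351, 0.0]
contact_force: [0.0, -0.8, -0.0]
finger_gap: 0.359
time_s: 31.05
tool_pos: [0.6096, 0.0824, 0.0547]
tool_rot: [2.084, 2.35, 0.0]
contact_force: [-2.6, -0.7, 7.6]
finger_gap: 0.361
```

Set down (7.6 N). Releasing, lifting and backing off toward −y for a final check.

```bash
python3 -m pendant '[{"travel":[0,0,0],"delta_rot":[0,0,0]},{"travel":[0,0,0],"delta_rot":[0,0,0]},{"travel":[0,0,0],"delta_rot":[0,0,0]},{"travel":[0,0,0],"delta_rot":[0,0,0]},{"travel":[0,0,0],"delta_rot":[0,0,0]},{"travel":[0,0,0],"delta_rot":[0,0,0]},{"travel":[0,0,0.3],"delta_rot":[0,0,0]},{"travel":[0,0,0.9],"delta_rot":[0,0,0]},{"travel":[0,0,1],"delta_rot":[0,0,0]},{"travel":[0,0,1],"delta_rot":[0,0,0]},{"travel":[0,0,1],"delta_rot":[0,0,0]},{"travel":[0,0,0.5],"delta_rot":[0,0,0]}]' 1
python3 -m pendant '[{"travel":[0,-1,0.2],"delta_rot":[0,0,0]},{"travel":[0,-1,0.2],"delta_rot":[0,0,0]},{"travel":[0,-1,0.2],"delta_rot":[0,0,0]},{"travel":[0,-0.5,0],"delta_rot":[0,0,0]},{"travel":[0,0,0],"delta_rot":[0,0,0]},{"travel":[0,0,0],"delta_rot":[0,0,0]},{"travel":[0,0,0],"delta_rot":[0,0,0]}]'
python3 - <<'E'
from h import *
o=robot.get_obs();w=robot.camera("wrist")[:,:,::-1].copy();c=cam("wrist",o);s=robot.camera("side")[:,:,::-1].copy();sc=robot.camera("scene")[:,:,::-1].copy();cs=cam("side")
print("wrist top to bottom: pot slim drop sq")
def rep(tag,u,h):
    p=plane(c if tag=="w" else cs,u,h)[:2]-[.596,.1635];print(tag,"x",(p@[.985,.171]*1e3).round(1),"y",(p@[-.171,.985]*1e3).round(1))
B=sorted(blobs(w,blue(w)),key=lambda b:b[1][1])
for (b,ct,_),h in zip(B,[.064,.086,.075,.078]):rep("w",ct,h)
B=sorted(blobs(s,blue(s)),key=lambda b:-b[1][1])
for (b,ct,_),h in zip(B,[.064,.086,.075,.078]):rep("s",ct,h)
a=cv2.resize(s[200:360,220:340],(390,520),interpolation=2);d=cv2.resize(sc[100:230,320:450],(400,400),interpolation=2)
q=np.zeros((520,790,3),np.uint8);q[:,:390]=a;q[:400,390:]=d;cv2.imwrite("pics/v5.png",np.clip(q*1.4,0,255).astype(np.uint8));cv2.imwrite("pics/w5.png",w)
E
```

```text
time_s: 32.25
tool_pos: [0.6111, 0.0826, 0.2471]
tool_rot: [2.082, 2.348, 0.007]
contact_force: [-0.1, 0.9, 0.1]
finger_gap: 0.999
time_s: 32.95
tool_pos: [0.6095, -0.0566, 0.2659]
tool_rot: [-2.083, -2.351, -0.0]
contact_force: [-1.3, 0.4, -0.3]
finger_gap: 1.001
wrist top to bottom: pot slim drop sq
w x 0.1 y -77.4
s x 3.2 y -40.1
```

View pics/v5.png

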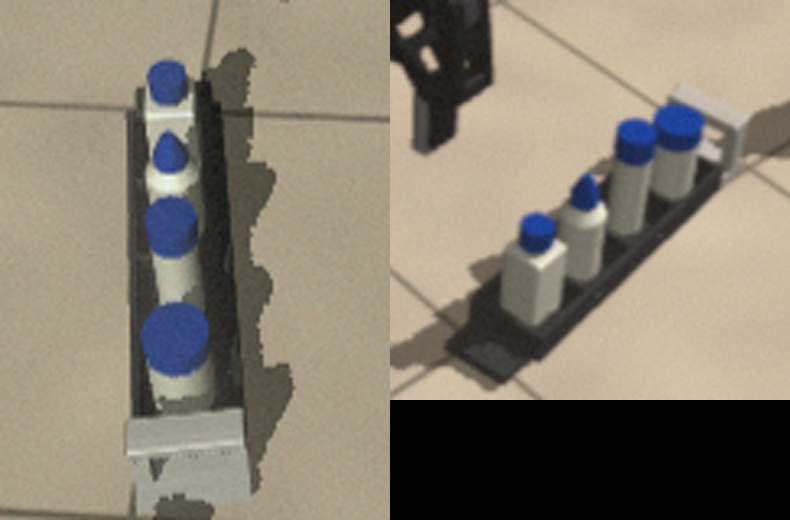

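All four stand upright. From the tab the order is pot, slim, dropper, square, matching the queue. My numeric check only matched one cap per view, so I'm redoing it with a looser mask before handing in.

```bash
python3 - <<'E'
from h import *
o=robot.get_obs();names=["pot","slim","drop","sq"];Hs=[.064,.086,.072,.078]
for tag in("scene","side"):
    im=robot.camera(tag)[:,:,::-1].copy();c=cam(tag);h=cv2.cvtColor(im,cv2.COLOR_BGR2HSV)
    m=(h[...,0]>105)&(h[...,0]<130)&(h[...,1]>110)&(h[...,2]>40)
    x0,x1,y0,y1=(320,450,100,230) if tag=="scene" else(240,320,205,335)
    r=np.zeros_like(m);r[y0:y1,x0:x1]=m[y0:y1,x0:x1]
    B=sorted(blobs(im,r,15),key=lambda b:b[1][1]*(-1 if tag=="side" else 0)-b[1][0]*(tag=="scene"))
    for (b,ct,_),hh,n in zip(B,Hs,names):
        p=plane(c,ct,hh)[:2]-[.596,.1635];print(tag,n,b[4],"x",(p@[.985,.171]*1e3).round(1),"y",(p@[-.171,.985]*1e3).round(1))
print(o["time_s"],o["contact_force"].round(1))
E
```

```text
scene pot 352 x -5.1 y 69.3
scene slim 73 x 5.0 y -37.0
scene drop 112 x -5.3 y -75.0
side pot 356 x 2.0 y 82.4
side slim 222 x 0.6 y 27.2
side drop 81 x 0.9 y -33.8
side sq 114 x -0.3 y -84.5
33.1 [0.3 0.3 0.5]
```

```bash
python3 -c "
from rig import robot
print(robot.finish_job())"
```

```text
the job is handed in; nothing more can be done
None
```

All four containers are in the carrier in queue order, and I handed the job in at about 33 s on the robot's clock. Counted from the tab they are squat_pot, slim_vial, dropper_bottle and square_bottle. I lowered each one until the floor pushed back with 7 to 9 N, then released it.

**Final checks:**
- **Picture:** the last scene and side pictures show all four upright, released and one to a pocket, with the gripper clear.
- **Side camera:** all four cap positions are within about 2 mm of the carrier's middle line. Along the carrier they read 82, 27, −34 and −85 mm, against pocket centres of 82.5, 27.5, −27.5 and −82.5 mm. The −34 mm is the dropper's pointed cap, where the height assumed is rough.

**What failed or disagreed:**
- My first two moves were refused because the rows lacked `delta_rot`. The arm did not move, and two pictures were wasted.
- The first final numeric check matched only one cap in each of the wrist and side views.
- In the redone check the scene camera merged the pot and slim caps into one blob. Its labels and numbers are therefore wrong, so the numeric confirmation comes from the side view alone.
- The gripper gap on the dropper read 30.6 mm instead of 32 mm. The picture taken then showed it upright and centred in the grip.

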